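Show the rattle to the baby monitor

ROBOT

A 6-joint arm with a two-finger parallel gripper is mounted at the origin on the work surface. World frame = base frame: x ahead of the robot, y to its left, z up, the work surface at z = 0. Lengths are in m, angles in degrees, forces in N, time in s.
With the tool pointing down it reaches from about 0.275 to 0.725 m from the base axis. Payload 15.9 kg.
Tool frame: the origin (TCP) lies where the fingers leave the gripper's body, on its centre line; the fingertips stand bot.tip_extent ahead of it and the grasp point (between the pads) lies 54 mm ahead of it (bot.tip_extent is the distance from the TCP to the fingertips, in m); z points along the fingers, y is the line along which they close (so a half turn about z gives the same grasp; the last joint's range is limited). The gripper opens to 85 mm and grips with 20 to 120 N. Pads are 22 mm wide; open, the fingers measure 114 mm over their backs; the gripper's body (76 mm by 85 mm) begins 54 mm behind the grasp point. The pads swing forward as they close: fully open they stand 13 mm farther back than shut.
Start: joints at [0, 12.198, -1.971, 75.831, 0, 90], TCP at [0.5, -0, 0.304] pointing down, gripper open.
Joint ranges: [-170.91, 170.91], [-42.67, 98.43], [-65.05, 77.54], [-120.47, 116.71], [-90, 82.35], [-180, 180]. Speed limits (degrees/s): [108.29, 108.29, 136.94, 147.25, 180, 180].

INTERFACE

Orientations are given as [roll, pitch, yaw] about the fixed x, y, z axes, in that order (R = Rz(yaw) Ry(pitch) Rx(roll)).
In Python, from plant import bot gives the robot as it stands.
- The arm moves only by the tool send_rows, never from a script. Its argument "plan" is one flat list of numbers, 5 for each row, row after row: the finger opening in cm, from 0 to 8.54, then the shift along the tool's x, y, z in cm, then the turn about the tool's z in degrees. In form: [hand, dx, dy, dz, yaw, hand, dx, dy, dz, yaw, ...]. A call has 1 to 20 rows; each row shifts and turns the commanded pose from where the row before left it, along the tool's axes as they then stand; what a row does not reach is not made up. A row lasts 1/12 s, in which the tool goes at most 41.7 mm and 7.16 degrees, less where a joint would pass 70% of its speed; a pose out of reach is approached as far as the arm can. A call is refused whole if a number of a shift passes 4.17 or a number of a turn 7.16, either way. A call with a gripper value outside its range is refused whole. The fingers move at their own pace and stop on an object; "force" is the grip in N (left out, the last holds). Time passes only in rows, so rows that do not move let the fingers close. It gives the time, the measured TCP pose, the force, the opening and the grip force at its end, in the units of the state.
- bot.get_obs(): the state, without advancing time (a new reading comes with each control period).
- bot.grab_frame(name): name is "scene" or "side" or "wrist"; returns (picture, depth): 420x560x3 uint8, red, green, blue; 420x560 float32, m along the optical axis (not along the pixel's ray), 0 where there is no reading.
- bot.calibration(name): a dict with "intrinsics" (3x3 intrinsics, pixels), "rvec" (rotation vector, rad) and "tvec" (3), from world to camera coordinates, as OpenCV has them; the wrist camera has in their place "T_tool_cam" (4x4, takes a point from camera to tool coordinates, whose origin is the TCP and whose axes are the flange's). Camera axes: x right, y down, z forward; pixel columns grow to the right and rows downward; lengths in m; the calibration is good to about 2 mm. A picture is of the moment at which its call begins: read the wrist's pose just before it. calibration takes no time and is no camera call.
- bot.job_done(): hands the job in; it is judged then, once.
The state is a dict: "t": time; "q": joint angles; "qvel": joint speeds; "tau": joint torques, N m; "ee_pos": TCP position; "tool_rot": TCP orientation; "ft_force": force on the tool from outside, world axes, zero at the start; "wrist_torque": the same for the moment, N m; "grip_width": finger opening in m; "grasp_force": force on a finger pad.
Only numpy, scipy, OpenCV 4.12 (cv2) and the standard library are available. Lean on these libraries where they do the work, as an engineer would, in place of code of your own. Each camera call takes 0.05 s, during which the arm holds its last target. There are 200 camera calls.

TASK

Fold the blue caddy's carrying handle down to the far side until it rests fully in its white catches, then lift the yellow rattle out by its stem and show it to the baby-monitor camera: hold it in mid-air on the lens's line of sight, drum end towards the lens, stem in line with that line of sight, the middle of the drum 15 cm in front of the lens. Finish while still holding it there, motionless, with the handle still folded; do not touch the monitor, and leave the jar, the dish and the pacifier where they are.

Things in the scene. Friction and masses are not known exactly. Their poses are not given: they have to be found in the camera images.
- caddy: Blue open-topped plastic caddy, fixed to the unit top; outside 200 (its x) by 260 (its y) by 50 mm high, walls and floor 5 mm thick. Origin at the centre of its underside; +x points to its far side, where two white cradle catches stick out of the wall at y = +85 and -85 mm (up to 31 mm beyond the wall's outer face, tops 55 mm above the unit top), z up. The handle's hinge line runs along its y through x = 0, 50 mm above the unit top, with pivots outside the two end walls.
- handle (a joint): Angle in rad of the caddy's U-shaped carrying handle (aluminium bar 12 mm thick, wooden-coloured grip in the middle): 0 = folded level to the caddy's far (+x) side, resting in the catches (a hard stop); 1.57 = standing straight up over the caddy; largest 1.75 (leaning back over the -x side). The hinge is stiff (0.12 N m, about 1 N at the bar), so the handle stays where it is left.
- handle_bar (a point): Middle of the handle's cross bar, on its centre line. The bar is 12 mm thick and 290 mm long, parallel to the caddy's y and 118 mm from the hinge line. Folded, it lies 118 mm beyond the caddy's centre, 18 mm clear of the wall's outer face to the bar's centre line, centre 50 mm above the unit top.
- rattle_center (a point): Middle of the stem of the yellow plastic rattle (70 g) that lies flat on the caddy floor; half-way up, 20 mm above the floor. Rattle: 134 mm long, drum and knob 40 mm thick with flat faces up and down. Axes: x along the stem towards the drum, z up as it lies. Stem 18 mm wide and 18 mm high, bare from x = -28 to +30 mm. Round drum 50 mm across with its centre at x = +55 mm; round knob 34 mm across with its centre at x = -45 mm.
- rattle_drum (a point): Centre of the rattle's drum (the larger end, with an orange spot on the upper face); same axes as rattle_center.
- monitor: Stand of the white baby-monitor camera, fixed to the unit top: round foot 90 mm across and 12 mm high, an 18 mm post, the camera head on top. Origin at the centre of the foot's underside, 260 mm straight below the lens; +x is the horizontal direction the lens faces.
- monitor_head: Camera head of the baby monitor, a white box of 70 by 70 mm, 50 mm deep, with a black lens ring 44 mm across on its front. Origin at the centre of the lens's front face, 260 mm above the unit top. +x is the line of sight, out of the lens: it points 20 degrees below level. y is level.
- jar: Closed glass jar with an aluminium lid, 76 mm across, 100 mm high, standing loose; origin at the centre of its underside. Leave alone.
- dish: Round white ceramic dish, 120 mm across, 28 mm high, loose; origin at the centre of its underside. Leave alone.
- pacifier: Blue pacifier with an amber teat, 42 mm across, 40 mm high, standing loose in the dish; origin at the centre of its underside. Leave alone.
There are look-alikes about, which are no part of the job. Of the things that look like the part that bears rattle_center, the largest one is meant.

How it is judged:
By the outcome, as a careful person would: the job done as asked, in the order asked, and still so for the second after the job is handed in, while the arm keeps its last pose, push and grip.
It also fails if it takes over 51 s, if anything falls off the work surface, if the arm or the gripper's body presses on something with over 40 N, if the wrist force passes 120 N, or if a joint passes its speed limit or range.

## Working session

There is one attempt and no reset: what is moved stays moved. The work goes in short steps, Python scripts to look and compute and a tool call to move; the robot and the scene stay as the last step left them, time stands still between calls to the robot, and variables do not carry over. Pictures are saved under pics/ and viewed, at most 10 in all, crops included, and the job is handed in when it is done.

Besides the shell and the picture viewer there is one more tool, called after "Request:" in YAML: its name, and indented under it one key for each argument. send_rows: Moves the arm, as the interface text tells. Its arguments: {"type":"object","properties":{"plan":{"type":"array","items":{"type":"number"}},"force":{"type":"number"}},"required":["plan"]}

```bash
mkdir -p pics; ls
cat > h.py <<'E'
import numpy as np,cv2
from scipy.spatial.transform import Rotation as R
from plant import bot
def cam(n):
    c=bot.calibration(n);K=np.array(c["intrinsics"])
    if n=="wrist":
        o=bot.get_obs();T=np.eye(4);T[:3,:3]=R.from_euler('xyz',o["tool_rot"],degrees=True).as_matrix();T[:3,3]=o["ee_pos"]
        T=T@np.array(c["T_tool_cam"]);return K,T[:3,:3],T[:3,3]
    Rm=cv2.Rodrigues(np.array(c["rvec"],float))[0];return K,Rm.T,-Rm.T@np.array(c["tvec"]).ravel()
def cloud(n):
    C=cam(n);im,d=bot.grab_frame(n);K,Rc,t=C
    v,u=np.mgrid[:d.shape[0],:d.shape[1]]
    p=np.stack([(u-K[0,2])/K[0,0]*d,(v-K[1,2])/K[1,1]*d,d],-1)@Rc.T+t
    p[d==0]=np.nan
    return im,d,p,C
def onplane(C,uv,z):
    K,Rc,t=C;r=Rc@np.linalg.solve(K,[uv[0],uv[1],1]);return t+r*(z-t[2])/r[2]
E
python3 - <<'E'
from h import *
print(bot.get_obs(),bot.tip_extent)
for n in("scene","side","wrist"):
    im,d,p,C=cloud(n);np.savez(f"{n}.npz",im=im,d=d,p=p,K=C[0],R=C[1],t=C[2]);print(n,C[2],C[1][:,2]);cv2.imwrite(f"pics/{n}0.png",im[:,:,::-1])
E
```

```text
pics
{'t': 0.0, 'q': array([-1.58832939e-04,  1.22235186e+01, -2.00751661e+00,  7.58302333e+01,
       -7.47614313e-04,  9.00010054e+01]), 'qvel': array([-0.02513004,  0.05411459, -0.03599094, -0.02819011, -0.03535969,
        0.04125412]), 'tau': array([-1.43474466e-03, -6.86183596e+01,  4.87125492e+01,  1.75234705e-02,
       -1.83502889e-04, -7.31988712e-05]), 'ee_pos': array([ 4.99752509e-01, -4.55613729e-06,  3.03432325e-01]), 'tool_rot': array([-1.79938731e+02,  7.48689044e-04,  8.99988365e+01]), 'ft_force': array([-0.51184542, -0.74493162, -0.41420008]), 'wrist_torque': array([ 0.00770396,  0.00263634, -0.06362943]), 'grasp_force': 0.0, 'grip_width': 0.08547700186428538} 0.0726
scene [ 1.02412876 -0.70868666  1.60692085] [-0.29078282  0.41995079 -0.85970151]
side [-0.00471238  0.93061474  1.02767052] [ 0.40133393 -0.66734107 -0.6273651 ]
wrist [0.50060971 0.08124779 0.37329449] [-5.78296516e-04 -3.16469257e-01 -9.48602591e-01]
```

View pics/scene0.png

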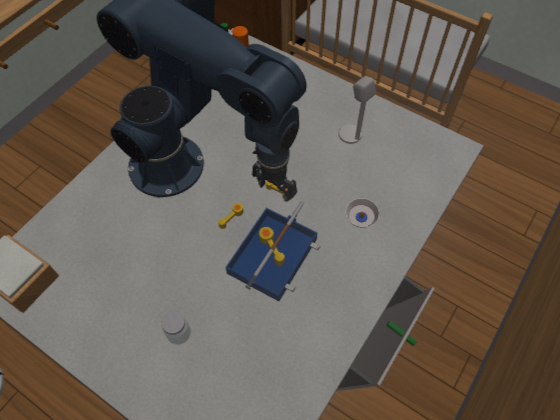

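View pics/side0.png

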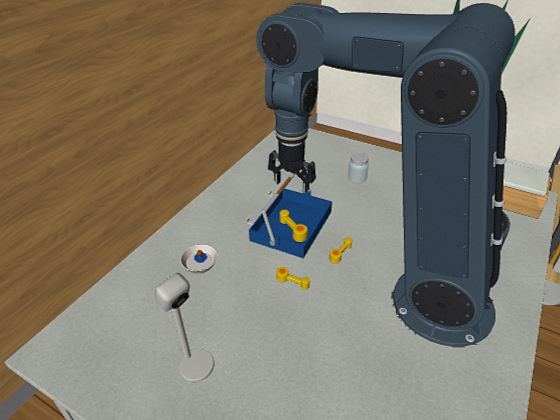

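Scene view: the caddy is at (272,252) with its white catches at (315,245) and (290,289), the handle stands roughly upright, and the monitor is at (350,133) to (365,90). Jar at (175,327), dish at (362,215).
Rattle candidates (scene / side pixels):
- in the caddy: (272,245) / (293,225)
- left of the caddy: (231,215) / (341,250)
- under the gripper: (275,187) / (292,278)

The one in the caddy fits the description. I'll check its size in the measurements and in one close crop.

Run:
```python
from h import *
def ld(n):
    z=np.load(n+".npz");return z["im"],z["d"],z["p"],(z["K"],z["R"],z["t"])
for n in("scene","side","wrist"):
    im,d,p,C=ld(n);h=cv2.cvtColor(im,cv2.COLOR_RGB2HSV)
    print("==",n)
    def comps(m,name,amin):
        k,l,s,c=cv2.connectedComponentsWithStats(m.astype(np.uint8))
        for i in range(1,k):
            if s[i,4]>=amin:
                q=p[l==i];q=q[~np.isnan(q[:,0])]
                print(name,c[i].round(1),s[i,4],"med",np.median(q,0).round(3),"min",np.percentile(q,2,0).round(3),"max",np.percentile(q,98,0).round(3))
    near=(np.abs(p[...,1])<.9)&(p[...,0]>.2)&(p[...,0]<1.2)&(p[...,2]<.4)&(p[...,2]>-.02)
    H,S,V=h[...,0],h[...,1],h[...,2]
    comps(near&(H>19)&(H<32)&(S>150)&(V>90),"yel",20)
    comps(near&(H>=0)&(H<17)&(S>150)&(V>120),"orange",6)
    comps(near&(H>105)&(H<125)&(S>120),"blue",50)
    b=near&(H>105)&(H<125)&(S>120)
    r=b&(p[...,2]>.045)&(p[...,2]<.055)
    if r.sum()>30:
        q=p[r][:,:2].astype(np.float32);print("rim",len(q),cv2.minAreaRect(q))
        q=p[b&(p[...,2]<.056)][:,:2].astype(np.float32);print("all",cv2.minAreaRect(q))
    # high stuff: handle
    Hd=(p[...,2]>.07)&(p[...,2]<.2)&near&(S<100)&(V>60)
    comps(Hd,"handle?",15)
    M=near&(p[...,2]>.2)&(p[...,2]<.33)&(p[...,1]>.1);comps(M,"head?",30)
im,d,p,C=ld("wrist");cv2.imwrite("pics/w0.png",cv2.resize(im[:,:,::-1],(784,588)))
im,d,p,C=ld("side");cv2.imwrite("pics/c1.png",cv2.resize(im[170:320,220:380,::-1],(640,600),interpolation=cv2.INTER_CUBIC))
```

```text
== scene
yel [271.7 185.2] 42 med [0.393 0.132 0.025] min [ 0.371 -0.015  0.016] max [0.521 0.141 0.307]
yel [230.5 214.4] 128 med [ 0.343 -0.043  0.026] min [ 0.329 -0.096  0.013] max [0.364 0.003 0.036]
yel [266.9 235.8] 122 med [ 0.506 -0.056  0.041] min [ 0.474 -0.096  0.025] max [ 0.557 -0.024  0.116]
yel [278.1 255.3] 88 med [ 0.577 -0.091  0.042] min [ 0.547 -0.108  0.028] max [ 0.595 -0.072  0.053]
orange [237.1 206.9] 22 med [ 0.347 -0.013  0.032] min [ 0.337 -0.021  0.023] max [ 0.356 -0.002  0.037]
orange [265.7 232.3] 43 med [ 0.494 -0.045  0.044] min [ 0.481 -0.057  0.039] max [ 0.507 -0.033  0.053]
blue [254.8 250.6] 1117 med [ 0.489 -0.117  0.004] min [ 0.45  -0.219 -0.004] max [0.53  0.029 0.05 ]
blue [283.9 261. ] 1651 med [ 0.595 -0.088  0.005] min [ 0.542 -0.206 -0.004] max [0.649 0.035 0.052]
rim 211 ((0.5489511489868164, -0.08885140717029572), (0.19866573810577393, 0.2596445083618164), 4.645574569702148)
all ((0.5677904486656189, 0.002829611301422119), (0.4895417392253876, 0.2565654516220093), 77.56533813476562)
handle? [360.1 117.2] 118 med [0.537 0.495 0.137] m
[... 2858 characters left out ...]
46  0.045] min [ 0.479 -0.058  0.044] max [ 0.503 -0.034  0.047]
blue [403.2 193.7] 2454 med [ 0.636 -0.011  0.032] min [ 0.617 -0.11   0.004] max [0.644 0.048 0.051]
blue [302.2 248.2] 26138 med [ 0.529 -0.094  0.005] min [ 0.445 -0.219  0.003] max [0.611 0.039 0.051]
rim 3390 ((0.5458644032478333, -0.0849994570016861), (0.19977523386478424, 0.2700249254703522), 4.318990707397461)
all ((0.5458644032478333, -0.0849994570016861), (0.19977523386478424, 0.2700249254703522), 4.318990707397461)
handle? [375.7 188.3] 3064 med [0.566 0.031 0.168] min [ 0.54  -0.032  0.086] max [0.575 0.064 0.171]
handle? [386. 357.] 15 med [ 0.584 -0.11   0.167] min [ 0.583 -0.118  0.166] max [ 0.585 -0.103  0.168]
```

View pics/w0.png

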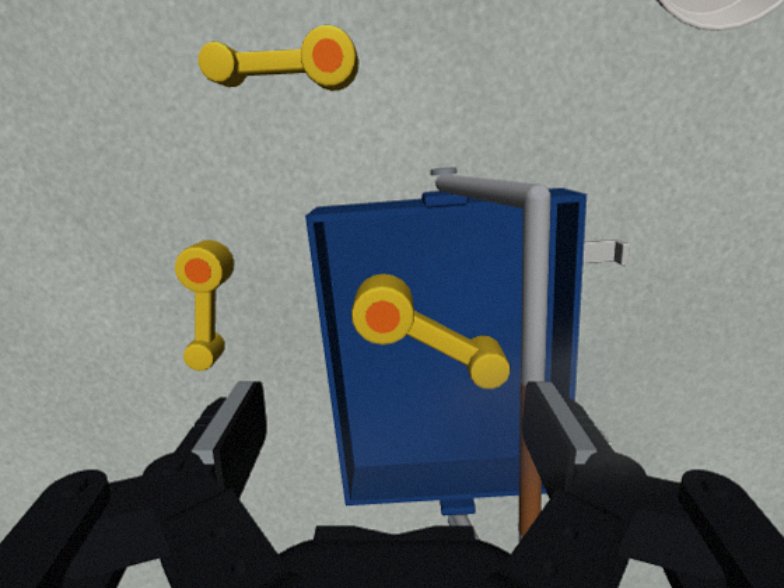

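View pics/c1.png

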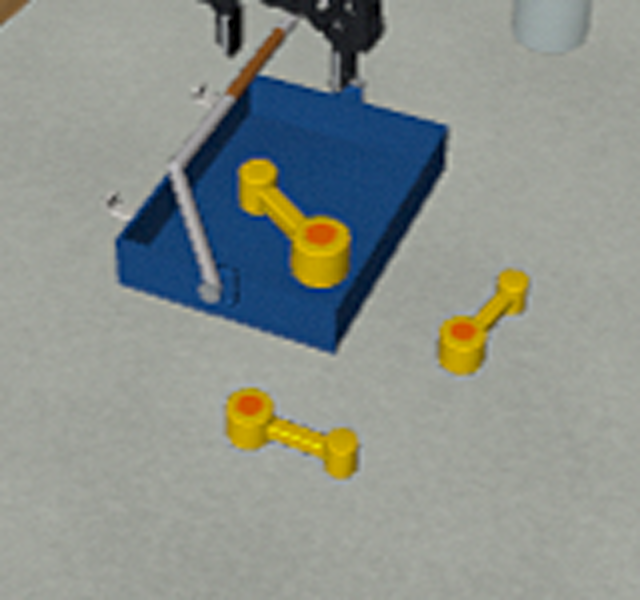

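The crops show the caddy rattle is clearly the largest of the three (drum at about (320,255) in the side crop, thicker and longer than the other two). It is the one inside the caddy, so I'm choosing it. Next I'll measure the monitor, the handle and the rattle axis.

Run:
```python
from h import *
def ld(n):
    z=np.load(n+".npz");return z["im"],z["d"],z["p"],(z["K"],z["R"],z["t"])
im,d,p,C=ld("side");g=cv2.cvtColor(im,cv2.COLOR_RGB2HSV)
box=(p[...,0]>.45)&(p[...,0]<.6)&(p[...,1]>.42)&(p[...,1]<.56)
hd=box&(p[...,2]>.2)&(p[...,2]<.34)
dark=hd&(g[...,2]<75)
k,l,s,c=cv2.connectedComponentsWithStats(dark.astype(np.uint8));i=1+np.argmax(s[1:,4]);m=l==i
print("ring",c[i],s[i],np.nanmean(p[m],0).round(4))
ct=max(cv2.findContours(m.astype(np.uint8),0,1)[0],key=len);e=cv2.fitEllipse(ct);print(e)
def plane(q):
    for _ in range(5):
        c0=q.mean(0);n=np.linalg.svd(q-c0,full_matrices=False)[2][2];r=(q-c0)@n;q=q[abs(r)<max(2*r.std(),.0015)]
    return c0,n*np.sign(-n[2]),r.std(),len(q)
q=p[m];q=q[~np.isnan(q[:,0])];print("ringplane",plane(q))
# front face incl. white around: normals by local tangent
for n in("side","scene"):
    im,d,p,C=ld(n);hd=(p[...,0]>.45)&(p[...,0]<.6)&(p[...,1]>.42)&(p[...,1]<.56)&(p[...,2]>.2)&(p[...,2]<.34)
    nx=np.cross(np.roll(p,-2,1)-np.roll(p,2,1),np.roll(p,-2,0)-np.roll(p,2,0));nx/=np.linalg.norm(nx,axis=-1,keepdims=True)
    N=nx[hd];P=p[hd];ok=~np.isnan(N[:,0]);N,P=N[ok],P[ok]
    view=(C[2]-P);N*=np.sign((N*view).sum(1))[:,None]
    used=np.zeros(len(N),bool)
    for _ in range(3):
        cnt=((N@N.T)>.97)&~used[None];j=cnt.sum(1).argmax();sel=cnt[j];used|=sel
        print(n,"face",sel.sum(),[np.round(a,3) for a in plane(P[sel])],"yaw",np.degrees(np.arctan2(*N[sel].mean(0)[[1,0]])).round(1))
    ft=(p[...,0]>.42)&(p[...,0]<.64)&(p[...,1]>.38)&(p[...,1]<.6)&(p[...,2]>.008)&(p[...,2]<.018)
    print("foot",cv2.minEnclosingCircle(p[ft][:,:2].astype(np.float32)),ft.sum())
# ring's ray with origin height .26
im,d,p,C=ld("side");print("lens at z=.26",onplane(C,e[0],.26))
im,d,p,C=ld("wrist");h=cv2.cvtColor(im,cv2.COLOR_RGB2HSV)
b=(p[...,2]>.155)&(p[...,2]<.18)&(p[...,0]>.54)&(p[...,0]<.62);print("bar line",b.sum(),cv2.fitLine(p[b][:,:2].astype(np.float32),2,0,.01,.01).ravel(),np.nanpercentile(p[b],98,0))
y=(h[...,0]<33)&(h[...,1]>150)&(h[...,2]>90)&(p[...,0]>.455)&(p[...,0]<.61)&(p[...,1]<0)&(p[...,2]>.04)&(p[...,2]<.05)
k,l,s,c=cv2.connectedComponentsWithStats(y.astype(np.uint8))
for i in range(1,k):
    if s[i,4]>50:print("top face",c[i],s[i,4],cv2.minEnclosingCircle(p[l==i][:,:2].astype(np.float32)),np.median(p[l==i],0),"raycast",onplane(C,c[i],.045))
r=(p[...,2]>.047)&(p[...,2]<.053)&(h[...,0]>105)&(h[...,0]<125)
for nm,a in(("-x wall",r&(p[...,0]<.475)),("+x wall",r&(p[...,0]>.62))):
    print(nm,a.sum(),cv2.fitLine(p[a][:,:2].astype(np.float32),2,0,.01,.01).ravel(),np.percentile(p[a],[1,99],0)[:,:2].round(3))
```

```text
ring [180.11258278 299.71523179] [171 287  18  22 151] [0.4989 0.5102 0.2692]
((180.38311767578125, 299.3747253417969), (7.749824047088623, 25.515356063842773), 42.772491455078125)
ringplane (array([0.49831001, 0.51037256, 0.26912454]), array([-0.9475903 ,  0.19910957, -0.24985596]), np.float64(0.0018267178934522242), 131)
side face 125 [array([0.516, 0.505, 0.304]), array([ 0.362, -0.064, -0.93 ]), np.float64(0.001), np.int64(98)] yaw 175.8
side face 71 [array([0.499, 0.511, 0.274]), array([-0.974,  0.224, -0.022]), np.float64(0.002), np.int64(58)] yaw 166.1
side face 70 [array([0.532, 0.537, 0.27 ]), array([ 0.169,  0.985, -0.032]), np.float64(0.001), np.int64(64)] yaw 80.7
foot ((0.4999355971813202, 0.5084816813468933), 0.045724958181381226) 848
scene face 49 [array([0.548, 0.497, 0.281]), array([-0.945,  0.203, -0.255]), np.float64(0.003), np.int64(41)] yaw -14.8
scene face 32 [array([0.552, 0.512, 0.263]), array([ 0.99 , -0.127, -0.064]), np.float64(0.006), np.int64(32)] yaw 25.6
scene face 31 [array([0.526, 0.469, 0.275]), array([ 0.188,  0.982, -0.023]), np.float64(0.003), np.int64(31)] yaw -93.6
foot ((0.5268210172653198, 0.48426350951194763), 0.1397441327571869) 238
lens at z=.26 [0.50517716 0.50403326 0.26      ]
bar line 3573 [ 0.07064124 -0.9975018   0.56911874 -0.00905401] [0.58081723 0.06257834 0.17062512]
top face [273.19659864 223.95782313] 1470 ((0.4917268455028534, -0.04499746859073639), 0.024870526045560837) [ 0.49147745 -0.04335857  0.04469234] raycast [ 0.49160214 -0.04342139  0.045     ]
top face [349.38720539 263.45791246] 594 ((0.5787099599838257, -0.09321758151054382), 0.016664572060108185) [ 0.57806203 -0.09180165  0.04458698] raycast [ 0.57796231 -0.09154088  0.045     ]
-x wall 1239 [ 0.04700104 -0.9988948   0.45053536 -0.07058986] [[ 0.438 -0.223]
 [ 0.474  0.036]]
+x wall 894 [ 0.06782074 -0.99769753  0.6380924  -0.02556389] [[ 0.622 -0.208]
 [ 0.647  0.048]]
```

The lens is at about (0.500, 0.508, 0.26) and faces yaw ≈170°. The caddy centre is (0.5465, -0.087) at yaw ≈4.2°. The handle bar is at (0.5745, -0.087, 0.1645), about 76°. These all fit the given sizes: bar radius, foot circle and rattle diameters. I'll go to the near side of the bar with closed fingers.

Request:
send_rows:
  plan: [0,-1.74,0.9,0,0,0,-1.74,0.9,0,0,0,-1.74,0.9,0,0,0,-1.74,0.9,0,0,0,-1.74,0.9,0,0,0,0,0,1.8,0,0,0,0,1.8,0,0,0,0,1.8,0,0,0,0,1.8,0,0,0,0,1.8,0,0,0,0,1.8,0,0,0,0,0,0]
  force: 20

```text
t: 1.15
ee_pos: [0.5437, -0.0868, 0.1929]
tool_rot: [-179.8, -0.0, 90.0]
ft_force: [-1.1, 0.0, -1.0]
grip_width: -0.0001
grasp_force: 0.0
```

Request:
send_rows:
  plan: [0,0,0.56,0.1,0,0,0,0.56,0.1,0,0,0,0.56,0.1,0,0,0,0.56,0.15,0,0,0,0.56,0.2,0,0,0,0.56,0.2,0,0,0,0.56,0.25,0,0,0,0.56,0.25,0,0,0,0.56,0.3,0,0,0,0.56,0.3,0,0,0,0.56,0.35,0,0,0,0.56,0.35,0,0,0,0.56,0.35,0,0,0,0.56,0.35,0,0,0,0,0,0]

```text
t: 2.4
ee_pos: [0.6236, -0.0869, 0.161]
tool_rot: [-179.9, -0.0, 90.0]
ft_force: [0.3, 0.1, -1.4]
grip_width: -0.0002
grasp_force: 0.4
```

```bash
cat > bar.py <<'E'
from h import *
for n in("side","scene"):
    im,d,p,C=cloud(n);q=p-np.array([.5465,-.087,0]);a=np.radians(4.2)
    x=q[...,0]*np.cos(a)+q[...,1]*np.sin(a);y=-q[...,0]*np.sin(a)+q[...,1]*np.cos(a)
    hs=cv2.cvtColor(im,cv2.COLOR_RGB2HSV)
    m=(abs(y)>.095)&(abs(y)<.14)&(x>.02)&(x<.145)&(p[...,2]>.04)&(p[...,2]<.2)&~((hs[...,0]>100)&(hs[...,1]>120))
    for s,mm in(("+y",m&(y>0)),("-y",m&(y<0))):
        if mm.sum()>8: print(n,s,mm.sum(),"maxr pts x",np.percentile(x[mm],[50,90,98]).round(3),"z",np.percentile(p[mm][:,2],[50,90,98]).round(3))
    r=np.hypot(x,p[...,2]-.05);b=(abs(y)<.138)&(r>.108)&(r<.128)&(x>0)&(p[...,2]>.046)&(abs(y)>.03)&~((hs[...,0]>100)&(hs[...,1]>120))
    if b.sum()>8: print(n,"theta by bar pts",b.sum(),np.degrees(np.arctan2(np.median(p[b][:,2])-.05,np.median(x[b]))).round(1),np.median(x[b]),np.median(p[b][:,2]))
E
python3 bar.py
```

```text
side +y 50 maxr pts x [0.093 0.099 0.101] z [0.119 0.123 0.125]
side -y 25 maxr pts x [0.08  0.095 0.099] z [0.107 0.122 0.123]
side theta by bar pts 100 36.5 0.09496131821578879 0.12024708381642835
scene +y 73 maxr pts x [0.096 0.102 0.103] z [0.116 0.124 0.126]
scene -y 77 maxr pts x [0.099 0.104 0.104] z [0.117 0.122 0.125]
scene theta by bar pts 245 34.6 0.09926824180715721 0.11851555331694774
```

The handle is at about 35°, as planned. Next I'll go up, over and press down.

Request:
send_rows:
  plan: [0,0,-0.3,-1.4,0,0,0,0,-1.4,0,0,0,0,-1.4,0,0,0,0,-1.4,0,0,0,1.3,0,0,0,0,1.3,0,0,0,0,1.2,0,0,0,0,0,0.8,0,0,0,0,0.8,0,0,0,0,0.8,0,0,0,0,0.8,0,0,0,0,0.8,0,0,0,0.1,0.8,0,0,0,0.1,0.8,0,0,0,0.1,0.8,0,0,0,0.1,0.8,0,0,0,0.1,0.8,0,0,0,0,0,0]

```text
t: 4.0
ee_pos: [0.6714, -0.0866, 0.142]
tool_rot: [178.9, -0.0, 90.1]
ft_force: [48.9, 4.7, 7.8]
grip_width: 0.0002
grasp_force: 39.1
```

```bash
python3 bar.py
```

```text
side +y 52 maxr pts x [0.11  0.116 0.119] z [0.074 0.079 0.08 ]
side -y 32 maxr pts x [0.111 0.114 0.118] z [0.072 0.078 0.08 ]
side theta by bar pts 146 12.8 0.1127870329732718 0.07555363772252677
scene -y 81 maxr pts x [0.114 0.121 0.122] z [0.072 0.079 0.081]
scene theta by bar pts 138 12.1 0.1174037960449536 0.07509873707852655
```

The bar is at 12°, but the narrow closed tips slipped to the bar's far side. I'll lift, turn so the 22 mm pad width lies across the bar (about the angle the rattle grasp needs), and press centred.

Request:
send_rows:
  plan: [0,0,0.4,-0.5,0,0,0,0.3,-1.0,0,0,0,0,-1.2,-7,0,0,0,-1.2,-7,0,0,0,0,-7,0,0,0,0,-7,0,0,0,0,-7,0,0,0,0,-7,0,0,0,0,-7,0,0,0,0,-7,0,0,0,0,-5,0,0,0,0,0]

```text
t: 5.1
ee_pos: [0.6698, -0.087, 0.1769]
tool_rot: [-180.0, -0.0, 151.2]
ft_force: [-0.2, -0.3, 0.2]
grip_width: -0.0002
grasp_force: 0.0
```

```bash
python3 bar.py; python3 -c "
from h import *
o=bot.get_obs();print(o['q'],o['ee_pos'],o['tool_rot'],o['ft_force']);M=R.from_euler('xyz',o['tool_rot'],degrees=True).as_matrix();print(M.T@(np.array([.660,-.087,.17])-o['ee_pos'])*100)"
```

```text
side +y 47 maxr pts x [0.109 0.115 0.117] z [0.084 0.089 0.09 ]
side -y 40 maxr pts x [0.109 0.116 0.119] z [0.085 0.089 0.09 ]
side theta by bar pts 164 17.9 0.11051511953970697 0.08578393286362807
scene -y 81 maxr pts x [0.113 0.119 0.12 ] z [0.082 0.088 0.091]
scene theta by bar pts 132 16.5 0.11493142025252427 0.08405741735726235
[-7.39960792e+00  3.58729256e+01  1.50765055e+01  6.92267791e+01
 -2.91067264e-03  2.17955804e+01] [ 0.66997833 -0.08702278  0.1770547 ] [-1.79988684e+02 -2.04601015e-02  1.50804810e+02] [ 0.22070949 -0.07693443 -0.59417215]
[ 0.87193065 -0.48460152  0.7058775 ]
```

Request:
send_rows:
  plan: [0,0.44,-0.24,0,0,0,0.43,-0.24,0,0,0,0,0,0.7,0,0,0,0,0.7,0,0,0,0,0.6,0,0,-0.1,0.05,0.6,0,0,-0.1,0.05,0.6,0,0,0,0,0.6,0,0,0,0,0.6,0,0,0,0,0,0]

```text
t: 6.03
ee_pos: [0.6621, -0.087, 0.1317]
tool_rot: [-180.0, -0.1, 151.0]
ft_force: [0.0, -0.1, -0.2]
grip_width: -0.0002
grasp_force: 0.0
```

```bash
python3 bar.py
```

```text
side +y 48 maxr pts x [0.113 0.119 0.123] z [0.058 0.061 0.062]
side -y 47 maxr pts x [0.113 0.119 0.12 ] z [0.056 0.061 0.063]
side theta by bar pts 208 4.6 0.1131649739457262 0.059082607951285504
scene +y 32 maxr pts x [0.12  0.122 0.123] z [0.057 0.061 0.062]
scene -y 94 maxr pts x [0.115 0.123 0.126] z [0.053 0.06  0.065]
scene theta by bar pts 179 3.5 0.11862948769925685 0.05719363902982688
```

Request:
send_rows:
  plan: [0,0,0,0.2,0,0,0,0,0.2,0,0,0,0,0.1,0,0,0,0,0,0]

```text
t: 6.47
ee_pos: [0.6628, -0.0871, 0.1286]
tool_rot: [180.0, 0.0, 151.0]
ft_force: [-1.5, -0.4, 2.6]
grip_width: -0.0001
grasp_force: 0.7
```

```bash
python3 bar.py
```

```text
side +y 45 maxr pts x [0.113 0.12  0.122] z [0.054 0.057 0.06 ]
side -y 35 maxr pts x [0.114 0.119 0.121] z [0.054 0.058 0.06 ]
side theta by bar pts 209 3.0 0.1128625881117602 0.055993306032886325
scene +y 32 maxr pts x [0.12  0.123 0.124] z [0.055 0.059 0.06 ]
scene -y 89 maxr pts x [0.115 0.123 0.124] z [0.051 0.057 0.059]
scene theta by bar pts 184 2.4 0.11834907218036889 0.05496271842181211
```

Request:
send_rows:
  plan: [0,0,0,0.1,0,0,0,0,0.1,0,0,0,0,0.05,0,0,0,0,0,0]

```text
t: 6.9
ee_pos: [0.6629, -0.0871, 0.128]
tool_rot: [180.0, 0.1, 151.0]
ft_force: [-9.4, 2.4, 25.9]
grip_width: 0.0
grasp_force: 12.6
```

```bash
python3 bar.py
```

```text
side +y 46 maxr pts x [0.113 0.119 0.122] z [0.054 0.058 0.059]
side -y 42 maxr pts x [0.112 0.118 0.121] z [0.056 0.059 0.061]
side theta by bar pts 205 3.2 0.11285053499700602 0.05625096923564754
scene +y 30 maxr pts x [0.12  0.123 0.124] z [0.055 0.059 0.062]
scene -y 91 maxr pts x [0.115 0.123 0.124] z [0.05  0.056 0.062]
scene theta by bar pts 182 2.3 0.11786793778529503 0.0546722089624313
```

The force rose to 26 N without further motion, so the bar is on its hard stop. I'll retract, open and move above the rattle stem.

Request:
send_rows:
  plan: [0,0,0,-1.5,0,5,0,0,-2,0,5,0,0,-2,0,5,0,0,-2,0,5,1.93,-0.76,0,0,5,1.93,-0.76,0,0,5,1.93,-0.76,0,0,5,1.93,-0.76,0,0,5,1.93,-0.76,0,0,5,1.93,-0.76,0,0,5,0,0,0,0]

```text
t: 7.92
ee_pos: [0.5362, -0.0704, 0.201]
tool_rot: [-180.0, -0.1, 151.0]
ft_force: [-1.1, 0.0, -0.1]
grip_width: 0.0499
grasp_force: 0.0
```

```bash
python3 bar.py
cat > rat.py <<'E'
from h import *
im,d,p,C=cloud("wrist");h=cv2.cvtColor(im,cv2.COLOR_RGB2HSV);o=bot.get_obs();print(o['ee_pos'],o['tool_rot'],o['q'].round(1),o['grip_width'])
M=R.from_euler('xyz',o['tool_rot'],degrees=True).as_matrix()
y=(h[...,0]<33)&(h[...,1]>150)&(h[...,2]>70)&(p[...,2]>.04)&(p[...,2]<.05)
k,l,s,c=cv2.connectedComponentsWithStats(y.astype(np.uint8))
for i in range(1,k):
    if s[i,4]>150:
        q=p[l==i];print("top",c[i].round(1),s[i],cv2.minEnclosingCircle(q[:,:2].astype(np.float32)),np.median(q,0).round(4),"tool cm",(M.T@(np.median(q,0)-o['ee_pos'])*100).round(2))
cv2.imwrite("pics/w1.png",im[:,:,::-1])
E
python3 rat.py
```

```text
side +y 46 maxr pts x [0.113 0.119 0.121] z [0.054 0.058 0.059]
side -y 11 maxr pts x [0.087 0.119 0.128] z [0.054 0.057 0.057]
side theta by bar pts 163 2.7 0.11439006523191508 0.055420976169097025
scene +y 131 maxr pts x [0.088 0.12  0.123] z [0.05  0.056 0.061]
scene -y 88 maxr pts x [0.115 0.123 0.124] z [0.05  0.056 0.059]
scene theta by bar pts 257 1.8 0.11823983159421016 0.05370205586236754
[ 0.53970968 -0.07085782  0.20120547] [1.79983237e+02 4.23308607e-02 1.51001527e+02] [-7.5 19.6 -7.1 63.2  0.  21.5] 0.050072425654172414
top [279.  141.9] [ 245  107   69   71 3849] ((0.4912249743938446, -0.045755017548799515), 0.024690521880984306) [ 0.4901 -0.0451  0.0448] tool cm [ 5.6  -0.15 15.64]
top [279.3 268.8] [ 259  250   41   39 1239] ((0.5779187083244324, -0.09381053596735), 0.016717862337827682) [ 0.5765 -0.093   0.0446] tool cm [-4.28 -0.16 15.67]
```

View pics/w1.png

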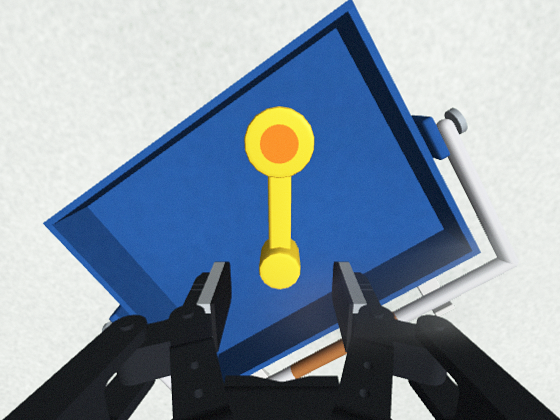

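The handle lies along the far wall in its catches, and the rattle sits lined up with the tool (drum at (279,142), knob at (279,269)). I'll descend and grip the stem.

Request:
send_rows:
  plan: [5,0.05,-0.12,1.7,0,5,0,0,1.7,0,5,0,0,1.7,0,5,0,0,1.7,0,5,0,0,1.7,0,5,0,0,1.7,0,5,0,0,1.7,0,5,0,0,0,0,1,0,0,0,0,1,0,0,0,0,1,0,0,0,0,1,0,0,0,0,1,0,0,0,0]
  force: 40

```text
t: 9.15
ee_pos: [0.5392, -0.0718, 0.0831]
tool_rot: [180.0, 0.1, 151.0]
ft_force: [0.2, -0.3, 8.1]
grip_width: 0.0175
grasp_force: 40.4
```

Request:
send_rows:
  plan: [1,0,0,-1.35,0,1,0,0,-1.35,0,1,0,0,-1.35,0,1,0,0,-1.35,0,1,0,0,-1.35,0,1,0.66,-1.05,0,0,1,0.66,-1.05,0,0,1,0.66,-1.05,0,0,1,0,0,0,-6.6,1,0,0,0,-6.6,1,0,0,0,-6.6,1,0,0,0,-6.6,1,0,0,0,-6.6,1,0,0,0,0]

```text
t: 10.32
ee_pos: [0.5058, -0.0896, 0.1499]
tool_rot: [-180.0, 0.0, -175.7]
ft_force: [0.2, -0.8, -1.0]
grip_width: 0.0174
grasp_force: 39.2
```

```bash
cat > tilt.py <<'E'
from h import *
import sys
o=bot.get_obs();M=R.from_euler('xyz',o['tool_rot'],degrees=True).as_matrix();print(o['ee_pos'].round(4),o['tool_rot'].round(2),o['q'].round(1),o['grip_width'],o['ft_force'].round(1))
for n in("wrist","side","scene"):
    im,d,p,C=cloud(n);h=cv2.cvtColor(im,cv2.COLOR_RGB2HSV)
    t=(p-o['ee_pos'])@M   # tool coords
    y=(h[...,0]<33)&(h[...,1]>150)&(h[...,2]>70)&(abs(t[...,0])<.1)&(abs(t[...,1])<.03)&(t[...,2]>.0)&(t[...,2]<.11)
    nx=np.cross(np.roll(t,-1,1)-np.roll(t,1,1),np.roll(t,-1,0)-np.roll(t,1,0));nx/=np.linalg.norm(nx,axis=-1,keepdims=True)
    up=y&(abs(nx[...,2])>.8)
    for nm,m in(("drum",up&(t[...,0]>.03)),("knob",up&(t[...,0]<-.02))):
        q=t[m]
        if len(q)<25: continue
        for _ in range(6):
            c=q.mean(0);nn=np.linalg.svd(q-c,full_matrices=False)[2][2];r=(q-c)@nn;q=q[abs(r)<max(2*r.std(),.0008)]
        nn*=np.sign(-nn[2]);cc=cv2.minEnclosingCircle(q[:,:2].astype(np.float32))
        print(n,nm,len(q),"c",(c*1000).round(1),"circ",np.round(cc[0],4)*1000,round(cc[1]*1000,1),"normal tilt about y",np.degrees(np.arctan2(-nn[0],-nn[2])).round(1),"about x",np.degrees(np.arctan2(nn[1],-nn[2])).round(1))
    if len(sys.argv)>1 and n==sys.argv[1]: cv2.imwrite("pics/"+sys.argv[2],im[:,:,::-1])
E
python3 tilt.py wrist w2.png
```

```text
[ 0.5058 -0.0896  0.1499] [-1.7999e+02  4.0000e-02 -1.7566e+02] [-10.   18.5 -16.7  54.8  -0.  -14.4] 0.01737266913567615 [ 0.2 -0.8 -1. ]
wrist drum 2261 c [54.  -0.5 38.1] circ [54.8 -0.1] 23.7 normal tilt about y 0.1 about x 0.0
wrist knob 371 c [-26.3   0.2  46.4] circ [-27.6  -0.8] 11.2 normal tilt about y -50.0 about x 1.1
side drum 76 c [57.1 -0.8 36.9] circ [57.4  0.3] 22.2 normal tilt about y 0.4 about x 0.6
scene drum 33 c [55.1 -5.  38.3] circ [57.5 -5.1] 19.0 normal tilt about y 0.3 about x 4.7
scene knob 25 c [-43.4  -1.4  40.8] circ [-38.7   1.8] 17.8 normal tilt about y -24.6 about x 16.2
```

Rattle firmly held and level (drum centre 54.5 mm ahead of the grasp point, tilt 0°). The tool can't tilt, so I'll tip the rattle about the pads by about 20° by resting the drum's underside on the near rim and lowering it with a light grip.

Request:
send_rows:
  plan: [1,0,0,0.9,0,1,0,0,0.9,0,1,0,0,0.4,0,1,0,0,0.2,0,1,0,0,0.2,0,1,0,0,0.2,0,1,0,0,0.2,0,1,0,0,0.2,0,1,0,0,0,0]
  force: 20

```text
t: 11.22
ee_pos: [0.5071, -0.0896, 0.1176]
tool_rot: [-180.0, 0.2, -176.0]
ft_force: [6.7, 1.7, 7.4]
grip_width: 0.0174
grasp_force: 41.6
```

```bash
python3 tilt.py
```

```text
[ 0.5071 -0.0896  0.1176] [-1.7999e+02  1.7000e-01 -1.7604e+02] [-10.   20.3 -19.3  50.3   0.  -14. ] 0.017418820536382842 [6.7 1.7 7.4]
wrist drum 2147 c [50.6 -0.1 28.1] circ [50.9 -0.1] 23.5 normal tilt about y 9.9 about x -0.0
wrist knob 509 c [-29.2  -0.4  49.2] circ [-31.    0.4] 13.5 normal tilt about y -37.3 about x 0.4
side drum 56 c [53.1  1.4 26.7] circ [52.9  0.2] 23.0 normal tilt about y 11.4 about x -1.9
scene drum 37 c [54.6 -7.  29.1] circ [53.3 -5.9] 19.9 normal tilt about y 2.6 about x 8.4
scene knob 18 c [-42.4  -2.   49.7] circ [-40.2  -3.7] 19.9 normal tilt about y -7.7 about x 4.4
```

It tips as intended: 9.9° so far. I'll continue.

Request:
send_rows:
  plan: [1,0,0,0.2,0,1,0,0,0.2,0,1,0,0,0.2,0,1,0,0,0.2,0,1,0,0,0.2,0,1,0,0,0,0]

```text
t: 11.87
ee_pos: [0.5073, -0.0896, 0.1077]
tool_rot: [-180.0, 0.2, -176.0]
ft_force: [7.9, 2.0, 7.3]
grip_width: 0.0178
grasp_force: 43.4
```

```bash
python3 tilt.py
```

```text
[ 0.5073 -0.0896  0.1077] [-179.99    0.19 -176.04] [-10.   20.9 -20.   48.9   0.  -14. ] 0.017776971271461914 [7.9 2.  7.3]
wrist drum 1996 c [47.3 -0.  18.7] circ [45.7 -0.1] 23.3 normal tilt about y 18.7 about x 0.0
wrist knob 678 c [-33.5  -0.5  52. ] circ [-33.6   0.2] 15.0 normal tilt about y -19.8 about x 0.6
side drum 42 c [48.2  1.6 17.3] circ [44.2  0.9] 24.0 normal tilt about y 19.8 about x -0.1
```

Request:
send_rows:
  plan: [1,0,0,0.2,0,1,0,0,0,0,1,0,0,-1,0,1,0,0,-1,0,1,0,0,-1,0,1,0,0,-1,0,1,0,0,-1,0,1,0,0,0,0]

```text
t: 12.68
ee_pos: [0.5066, -0.0898, 0.1577]
tool_rot: [-180.0, 0.2, -176.0]
ft_force: [0.2, 0.6, -0.9]
grip_width: 0.0176
grasp_force: 42.7
```

```bash
python3 tilt.py side s2.png
```

```text
[ 0.5066 -0.0898  0.1577] [-1.7996e+02  1.6000e-01 -1.7601e+02] [-10.   18.1 -16.   55.8  -0.  -14. ] 0.017552324791247746 [ 0.2  0.6 -0.9]
wrist drum 1888 c [47.1  0.2 17.3] circ [45.  -0.2] 23.2 normal tilt about y 19.7 about x -0.1
wrist knob 740 c [-34.3  -0.2  52.6] circ [-33.3  -0.4] 15.5 normal tilt about y -16.4 about x -0.8
side drum 54 c [48.5 -0.1 16.7] circ [47.6 -0.5] 22.5 normal tilt about y 20.3 about x -1.8
```

The rattle is now tilted 19.7–20.3°, drum end up. I'll go up and across, high over the monitor, for one closer measurement of its head with the wrist camera.

Request:
send_rows:
  plan: [1,0,0,-3,0,1,0,0,-3,0,1,0,0,-3,0,1,0,0,-3,0,1,0,0,-3,0,1,0,0,-3,0,1,0,0,-3,0,1,0,0,-3,0,1,0,0,-3,0,1,0,0,-2.2,0,1,0.22,2.58,0,0,1,0.22,2.58,0,0,1,0.22,2.58,0,0,1,0.22,2.58,0,0,1,0.22,2.58,0,0,1,0.22,2.58,0,0,1,0.22,2.58,0,0,1,0.22,2.58,0,0]
  force: 60

```text
t: 14.33
ee_pos: [0.4734, 0.1163, 0.4468]
tool_rot: [-180.0, -0.1, -176.0]
ft_force: [0.7, -0.9, 0.3]
grip_width: 0.0167
grasp_force: 64.2
```

Request:
send_rows:
  plan: [1,0.22,2.58,0,0,1,0.22,2.58,0,0,1,0.22,2.58,0,0,1,0.22,2.58,0,0,1,0.22,2.58,0,0,1,0.22,2.58,0,0,1,0.22,2.58,0,0,1,0.22,2.58,0,0,1,0.22,2.58,0,0,1,0.22,2.58,0,0,1,0.22,2.58,0,0,1,0.22,2.58,0,0,1,0.22,2.58,0,0,1,0.22,2.58,0,0,1,0.22,2.58,0,0,1,0.22,2.58,0,0,1,0,0,0,0]

```text
t: 15.75
ee_pos: [0.4086, 0.5221, 0.4419]
tool_rot: [180.0, -0.0, -175.8]
ft_force: [-0.0, 0.3, -2.7]
grip_width: 0.0171
grasp_force: 64.1
```

Request:
send_rows:
  plan: [1,0,0,0,-6.9,1,0,0,0,-6.9,1,0,0,0,-6.9,1,0,0,0,-6.9,1,0,0,0,-6.9,1,0,0,0,-6.9,1,0,0,0,-6.9,1,0,0,0,-6.9,1,0,0,0,-6.9,1,0,0,0,-6.9,1,0,0,0,-6.9,1,0,0,0,-6.9,1,0,0,0,-6.9,1,0,0,0,-6.9,1,0,0,0,-6.9,1,0,0,0,-6.9,1,0,0,0,-6.9,1,0,0,0,-6.9,1,0,0,0,-6.9,1,0,0,0,-6.9]

```text
t: 17.42
ee_pos: [0.4096, 0.5179, 0.4448]
tool_rot: [-179.9, -0.0, -37.7]
ft_force: [-0.3, -0.5, -2.2]
grip_width: 0.017
grasp_force: 64.1
```

Request:
send_rows:
  plan: [1,0,0,0,-7,1,0,0,0,-7,1,0,0,0,-7,1,0,0,0,-7,1,0,0,0,0,1,0,0,0,0]

```text
t: 17.92
ee_pos: [0.4095, 0.518, 0.445]
tool_rot: [-179.9, -0.1, -10.2]
ft_force: [-0.3, -0.1, -1.4]
grip_width: 0.0168
grasp_force: 64.1
```

```bash
python3 tilt.py wrist w3.png
python3 - <<'E'
from h import *
im,d,p,C=cloud("wrist");print(C[2],C[0][0])
nx=np.cross(np.roll(p,-2,1)-np.roll(p,2,1),np.roll(p,-2,0)-np.roll(p,2,0));nx/=np.linalg.norm(nx,axis=-1,keepdims=True)
for n,lo,hi in(("head",.2,.33),("foot",.008,.016)):
    m=(p[...,2]>lo)&(p[...,2]<hi)&(p[...,0]>.42)&(p[...,0]<.62)&(p[...,1]>.42)&(p[...,1]<.58)
    q=p[m]
    if len(q)<50: print(n,len(q));continue
    print(n,len(q),q.min(0).round(4),q.max(0).round(4),"rect",cv2.minAreaRect(q[:,:2].astype(np.float32)),"circ",cv2.minEnclosingCircle(q[:,:2].astype(np.float32)))
    if n=="head":
        s=m&(abs(nx[...,2])>.9);q=p[s];c=q.mean(0);v=np.linalg.svd(q-c,full_matrices=False)[2][2];print("top",len(q),c.round(4),(v*np.sign(v[2])).round(3),cv2.minAreaRect(q[:,:2].astype(np.float32)))
E
```

```text
[0.4095 0.518  0.445 ] [-1.7988e+02 -7.0000e-02 -1.0240e+01] [  51.7   43.8   70.1  116.2   -0.  -118.1] 0.01677749769022536 [-0.3 -0.1 -1.4]
wrist drum 2032 c [47.8 -0.2 17.7] circ [46.6 -0. ] 23.4 normal tilt about y 20.0 about x -0.1
wrist knob 694 c [-33.4  -0.1  53. ] circ [-33.    0.1] 15.0 normal tilt about y -19.8 about x 0.3
side knob 83 c [-47.1   0.2  52.9] circ [-47.   -0.2] 15.0 normal tilt about y 18.5 about x -0.5
scene drum 48 c [50.   4.2 17.8] circ [47.9  4.8] 22.7 normal tilt about y 16.8 about x 3.6
[0.49003306 0.50355665 0.51519891] [321.4253929   0.        281.2561122]
head 9949 [0.4911 0.4676 0.2576] [0.5618 0.5403 0.309 ] rect ((0.5256556272506714, 0.5032714605331421), (0.07025273144245148, 0.06734868139028549), 78.19574737548828) circ ((0.5278761386871338, 0.5026763677597046), 0.040291495621204376)
top 2148 [0.5211 0.5041 0.3035] [-0.349  0.072  0.934] ((0.5181363821029663, 0.504555881023407), (0.05994992330670357, 0.04916786402463913), 79.72064208984375)
foot 425 [0.4775 0.4648 0.0085] [0.5079 0.553  0.014 ] rect ((0.49297747015953064, 0.5097517967224121), (0.08808933198451996, 0.021057486534118652), 82.92195129394531) circ ((0.4973808825016022, 0.5090054869651794), 0.04434419795870781)
```

The wrist view agrees with the earlier lens position: (0.501, 0.508, 0.26), facing 169.8°. The rattle is still at 20.0°. I'll back off along the line and then go down to the show pose.

Request:
send_rows:
  plan: [1,-2.05,-0.13,0,0,1,-2.05,-0.13,0,0,1,-2.05,-0.13,0,0,1,-2.05,-0.13,0,0,1,-2.05,-0.13,0,0,1,0,0,2,0,1,0,0,2,0,1,0,0,2,0,1,0,0,2,0,1,0,0,2,0,1,0,0,2,0,1,0,0,2,0,1,0,0,2,0,1,0,0,2,0,1,0,0,1,0,1,0,0,0.6,0,1,0,0,0.4,0,1,0,0,0,0,1,0,0,0,0]

```text
t: 19.7
ee_pos: [0.3101, 0.5432, 0.2462]
tool_rot: [-179.8, -0.1, -10.0]
ft_force: [0.2, -0.6, -1.2]
grip_width: 0.0169
grasp_force: 64.1
```

```bash
python3 tilt.py side s4.png; python3 bar.py
python3 - <<'E'
from h import *
o=bot.get_obs();M=R.from_euler('xyz',o['tool_rot'],degrees=True).as_matrix()
dr=o['ee_pos']+M@np.array([.0536,0,.0363]);L=np.array([.501,.508,.26]);a=np.radians(169.8);f=np.array([np.cos(a)*.9397,np.sin(a)*.9397,-.342])
v=dr-L;print("drum",dr.round(4),"along",v@f,"off axis",np.linalg.norm(v-(v@f)*f));w=L+.15*f-dr;print("tool corr cm",(M.T@w*100).round(2))
E
```

```text
[0.3101 0.5432 0.2462] [-1.7977e+02 -1.1000e-01 -1.0010e+01] [  60.3   27.9   12.    73.8   -0.  -109.7] 0.016943526220226587 [ 0.2 -0.6 -1.2]
wrist drum 1994 c [47.4 -0.2 17.9] circ [45.9  0.1] 23.4 normal tilt about y 20.1 about x 0.0
wrist knob 743 c [-33.4  -0.3  53. ] circ [-33.3  -0.1] 14.7 normal tilt about y -18.9 about x -1.3
side drum 34 c [ 54.9 -11.8  15.3] circ [ 53.5 -11.1] 16.9 normal tilt about y 25.6 about x 10.9
side knob 96 c [-43.3   0.3  53.1] circ [-41.    1.9] 20.4 normal tilt about y 2.1 about x 3.4
scene drum 32 c [49.1  1.2 17.6] circ [50.4  2.1] 21.6 normal tilt about y 13.1 about x -9.9
scene +y 124 maxr pts x [0.09  0.121 0.123] z [0.052 0.058 0.061]
scene -y 85 maxr pts x [0.116 0.123 0.124] z [0.051 0.058 0.06 ]
scene theta by bar pts 238 1.8 0.11899559411321153 0.05379702970340561
drum [0.3629 0.5339 0.2097] along 0.14921573375353933 off axis 0.0012997836599760021
tool corr cm [-0.05  0.11  0.1 ]
```

View pics/s4.png

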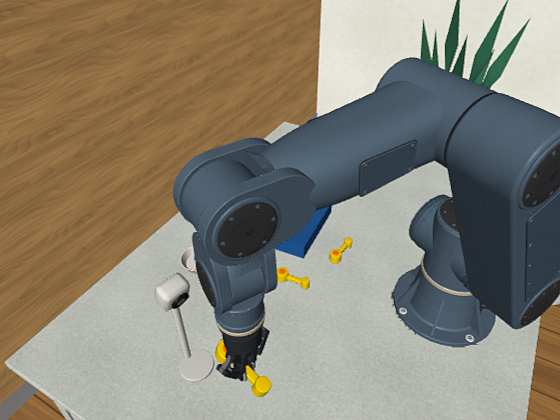

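The side view shows the rattle held in the gripper, drum at (222,350) pointing to the lens at (180,299), knob at (261,384) lower and away. The drum is 149 mm from the lens and 1 mm off the axis, and the handle is still folded. I'll make a small trim, let it settle and hand in.

Request:
send_rows:
  plan: [1,-0.05,0.1,0.1,0,1,0,0,0,0,1,0,0,0,0,1,0,0,0,0,1,0,0,0,0,1,0,0,0,0]

```text
t: 20.45
ee_pos: [0.3093, 0.542, 0.2443]
tool_rot: [-179.8, -0.1, -10.0]
ft_force: [-0.2, -0.1, -0.1]
grip_width: 0.0171
grasp_force: 64.1
```

```bash
python3 -c "
from plant import bot
o=bot.get_obs();print(o['ee_pos'],o['qvel'].round(2),o['grasp_force']);print(bot.job_done())"
```

```text
[0.30926407 0.54204476 0.24429052] [0.04 0.06 0.07 0.07 0.05 0.07] 64.100900888443
the job is handed in; nothing more can be done
None
```

I handed the job in at 20.5 s: the handle is folded into its catches, and the rattle is held still with its drum about 15 cm from the lens, on the line of sight and tilted to match it. While folding, the fingers slipped off the bar and took about 49 N sideways; I lifted and re-pressed. That was on the fingertips, but I can't rule out that it counts against the 40 N limit. The job returned no verdict.

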